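# Line up the sample jars by size on the staging rail

### The job

Line up the four blue-lidded sample jars on the rail in order of size: the largest on the mark beside the red end block, the next smaller on the next mark, and so on to the smallest beside the black block. Stand each jar upright and centred on its mark, lid up, without tipping any jar over, and leave the beaker of yellow pipette tips standing where it is.

Things in the scene. Friction and masses are not known exactly. Their poses are not given: they have to be found in the camera images.
- jar_xl: the largest of four screw-cap sample jars: a plain upright round cylinder with white body and blue ribbed lid of the same diameter, 56 mm in diameter and 86 mm tall over the lid (lid 14 mm), rigid, closed, under 0.3 kg; stands loose on the bench in front of the rail. Origin: centre of its underside, z up through the lid.
- jar_l: the second largest of four screw-cap sample jars: a plain upright round cylinder with white body and blue ribbed lid of the same diameter, 48 mm in diameter and 72 mm tall over the lid (lid 14 mm), rigid, closed, under 0.3 kg; stands loose on the bench in front of the rail. Origin: centre of its underside, z up through the lid.
- jar_m: the third largest of four screw-cap sample jars: a plain upright round cylinder with white body and blue ribbed lid of the same diameter, 40 mm in diameter and 58 mm tall over the lid (lid 14 mm), rigid, closed, under 0.3 kg; stands loose on the bench in front of the rail. Origin: centre of its underside, z up through the lid.
- jar_s: the smallest of four screw-cap sample jars: a plain upright round cylinder with white body and blue ribbed lid of the same diameter, 32 mm in diameter and 44 mm tall over the lid (lid 14 mm), rigid, closed, under 0.3 kg; stands loose on the bench in front of the rail. Origin: centre of its underside, z up through the lid.
- mark_a: one of four identical flat round marks (white, green border and centre dot, 64 mm across) on a low aluminium rail (85 by 420 mm, top 8 mm above the bench). All four lie in one straight row, 85 mm from centre to centre, their names in no fixed order. Origin: centre of the mark on the rail's top, where a jar's underside is to rest; no thickness.
- mark_b: one of four identical flat round marks (white, green border and centre dot, 64 mm across) on a low aluminium rail (85 by 420 mm, top 8 mm above the bench). All four lie in one straight row, 85 mm from centre to centre, their names in no fixed order. Origin: centre of the mark on the rail's top, where a jar's underside is to rest; no thickness.
- mark_c: one of four identical flat round marks (white, green border and centre dot, 64 mm across) on a low aluminium rail (85 by 420 mm, top 8 mm above the bench). All four lie in one straight row, 85 mm from centre to centre, their names in no fixed order. Origin: centre of the mark on the rail's top, where a jar's underside is to rest; no thickness.
- mark_d: one of four identical flat round marks (white, green border and centre dot, 64 mm across) on a low aluminium rail (85 by 420 mm, top 8 mm above the bench). All four lie in one straight row, 85 mm from centre to centre, their names in no fixed order. Origin: centre of the mark on the rail's top, where a jar's underside is to rest; no thickness.
- stop_red: the red block (50 mm across the rail, 26 mm along it, 25 mm high) fixed at one end of the rail, in line with the marks, 62.5 mm from the centre of the nearest mark; a black block of the same size is fixed at the other end. Which end has the red one changes. Origin: centre of its underside, on the rail's top; x across the rail, y along it, z up.
- beaker: small clear beaker of yellow pipette tips, 52 mm across the rim, 66 mm tall, loose, to be left alone. It, the jars and a low dish (60 mm across, 14 mm high, not listed) stand in shuffled places, centres at least 95 mm apart. Nothing near the jars or the rail is taller than 90 mm: carry things with their undersides above 110 mm. Origin: centre of its underside, z up.
Mind the look-alikes: they are no part of the job. Leave any pink or turquoise look-alike of the jar_m alone.

How it is judged:
At the end, for the whole second after the job is handed in: Each jar stands upright (within 0.1 rad) and at rest on the rail, its centre within 12 mm of the centre of its mark; counted from the red block the order is largest, second largest, third largest, smallest. The beaker stands upright within 30 mm of where it was ((horizontal distance between jar_xl and mark_a below 0.012 m or horizontal distance between jar_xl and mark_b below 0.012 m or horizontal distance between jar_xl and mark_c below 0.012 m or horizontal distance between jar_xl and mark_d below 0.012 m) and horizontal distance between jar_xl and stop_red between 0.0425 and 0.0825 m and height (world z) of jar_xl between 0.004 and 0.013 m and angle between each of jar_xl, jar_l, jar_m, jar_s, beaker's own z axis and vertical below 0.1 rad and linear speed of each of jar_xl, jar_l, jar_m, jar_s below 0.01 m/s and (horizontal distance between jar_l and mark_a below 0.012 m or horizontal distance between jar_l and mark_b below 0.012 m or horizontal distance between jar_l and mark_c below 0.012 m or horizontal distance between jar_l and mark_d below 0.012 m) and horizontal distance between jar_l and stop_red between 0.1275 and 0.1675 m and height (world z) of jar_l between 0.004 and 0.013 m and (horizontal distance between jar_m and mark_a below 0.012 m or horizontal distance between jar_m and mark_b below 0.012 m or horizontal distance between jar_m and mark_c below 0.012 m or horizontal distance between jar_m and mark_d below 0.012 m) and horizontal distance between jar_m and stop_red between 0.2125 and 0.2525 m and height (world z) of jar_m between 0.004 and 0.013 m and (horizontal distance between jar_s and mark_a below 0.012 m or horizontal distance between jar_s and mark_b below 0.012 m or horizontal distance between jar_s and mark_c below 0.012 m or horizontal distance between jar_s and mark_d below 0.012 m) and horizontal distance between jar_s and stop_red between 0.2975 and 0.3375 m and height (world z) of jar_s between 0.004 and 0.013 m and distance of beaker from where it was at the start of the episode below 0.03 m); the robot touches nothing.
It fails at once if a jar was tipped over (more than about 45 degrees) (angle between any of jar_xl, jar_l, jar_m, jar_s's own z axis and vertical above 0.8 rad).
It fails at once if the beaker of pipette tips was knocked over or shoved (more than 30 mm) (angle between beaker's own z axis and vertical above 0.5 rad or distance of beaker from where it was at the start of the episode above 0.03 m).
It also fails if it takes over 90 s, if anything falls off the work surface, if the arm or the gripper's body presses on something with over 40 N, if the wrist force passes 120 N, or if a joint passes its speed limit or range.

### The arm

A 7-joint arm with a two-finger parallel gripper is mounted at the origin on the work surface. World frame = base frame: x ahead of the robot, y to its left, z up, the work surface at z = 0. Lengths are in m, angles in rad, forces in N, time in s.
With the tool pointing down it reaches from about 0.35 to 0.9 m from the base axis. Payload 8.1 kg.
Tool frame: the origin (TCP) lies at the very end of the fingers, on their centre line; the grasp point (between the pads) lies 19 mm behind it; z points along the fingers, x is the direction in which the jaws open and shut, and the axes are right-handed (so a half turn about z gives the same grasp; the last joint's range is limited). The gripper opens to 92 mm and grips with 3 to 60 N. Pads are 19 mm wide; open, the fingers measure 130 mm over their backs; the gripper's body (75 mm by 190 mm) begins 47 mm behind the grasp point.
Start: joints at [-1.423, 0.434, 0.025, 1.573, -0.012, 1.134, -0.075], TCP at [0.155, 0.605, 0.188] pointing down, gripper open.
Joint ranges: [-2.62, 2.62], [-0.44, 2.09], [-1.27, 1.32], [0.08, 2.57], [-1.32, 4.46], [0.12, 2], [-2.74, 2.74]. Speed limits (rad/s): [2.22, 2.22, 3.01, 3.01, 3.14, 3.14, 3.14].

### API

Orientations are given as a rotation vector (axis times angle).
In Python, from cell import status, viewer, arm gives the robot as it stands.
- The arm moves only by the tool jog_arm, never from a script. Its argument "commands" is text: rows parted by semicolons, each of 7 numbers parted by spaces: the closure, from -1 (fully open) to 1 (shut), then the shift along the world's x, y, z normalised to -1 to 1, where 1 is 0.3 m, then the turn, a rotation vector about the world's x, y, z normalised to -1 to 1, where 1 is 2 pi rad. In form: jaw dx dy dz wx wy wz; .... A call has exactly 5 rows; each row shifts and turns the commanded pose from where the row before left it; what a row does not reach is not made up. A row lasts 1/10 s, in which the tool goes at most 50 mm and 8.59 degrees, less where a joint would pass 70% of its speed; a pose out of reach is approached as far as the arm can. A call with a number of a shift or a turn outside -1 to 1 is refused whole. A call with a gripper value outside its range is refused whole. The fingers move at their own pace and stop on an object; "force" is the grip in N (left out, the last holds). Time passes only in rows, so rows that do not move let the fingers close, or fill a call up. It gives the time, the measured TCP pose, the force and the opening at its end, in the units of the state.
- status.observe(): the state, without advancing time (a new reading comes with each control period).
- viewer.get_image(name): name is "scene" or "top" or "wrist"; returns a dict with "pixels" (400x640x3 uint8, red, green, blue), "z_map" (400x640 float32, m along the optical axis (not along the pixel's ray), 0 where there is no reading), "camera_matrix" (3x3 intrinsics, pixels), "R" (3x3) and "t" (3): a world point X has camera coordinates R X + t. Camera axes: x right, y down, z forward; pixel columns grow to the right and rows downward; lengths in m; the calibration is good to about 2 mm. A picture is of the moment at which its call begins.
- arm.sign_off(): hands the job in, once; it reports no verdict.
The state is a dict: "clock": time; "joints": joint angles; "dq": joint speeds; "joint_efforts": joint torques, N m; "position": TCP position; "ee_rot": TCP orientation; "force": force on the tool from outside, world axes, zero at the start; "ft_torque": the same for the moment, N m; "width": opening from 0.0 (shut) to 1.0 (fully open).
Only numpy, scipy, OpenCV 4.12 (cv2) and the standard library are available. Lean on these libraries where they do the work, as an engineer would, in place of code of your own. Each camera call takes 0.05 s, during which the arm holds its last target. There are 200 camera calls.

## Working session

There is one attempt and no reset: what is moved stays moved. The work goes in short steps, Python scripts to look and compute and a tool call to move; the robot and the scene stay as the last step left them, time stands still between calls to the robot, and variables do not carry over. Pictures are saved under pics/ and viewed, about 12 in all and at most 16, crops included, and the job is handed in when it is done.

Besides the shell and the picture viewer there is one more tool, called after ">>>" as a command line: name --argument value ..., lists and objects as JSON in quotes. jog_arm: Moves the arm, as the interface text tells. Scaled input: -1 to 1 covers 0.3 m each way for a shift and 2 pi rad each way for a turn. Its arguments: {"type":"object","properties":{"commands":{"type":"string"},"force":{"type":"number"}},"required":["commands"]}

```bash
ls; mkdir -p pics; python3 - <<'E'
from cell import status, viewer
import cv2,numpy as np
s=status.observe();print({k:np.round(v,3) for k,v in s.items()})
for n in("top","scene"):
    d=viewer.get_image(n);cv2.imwrite(f"pics/{n}0.png",d["pixels"][:,:,::-1]);np.savez(f"{n}0.npz",**d);print(n,d["R"],d["t"])
E
```

```text
pics
{'clock': np.float64(0.0), 'joints': array([-1.423,  0.435,  0.025,  1.574, -0.012,  1.134, -0.075]), 'dq': array([ 0.   , -0.   ,  0.001, -0.001,  0.002,  0.001,  0.001]), 'joint_efforts': array([-1.0000e-03, -6.6784e+01,  9.8500e-01, -3.1447e+01, -6.0000e-02,
        4.3000e-02,  0.0000e+00]), 'position': array([0.155, 0.605, 0.188]), 'ee_rot': array([ 2.481e+00,  1.925e+00, -2.000e-03]), 'force': array([ 0.193, -0.032, -0.453]), 'ft_torque': array([-0.009,  0.035,  0.04 ]), 'width': np.float64(1.0)}
top [[ 0.02541501 -0.9995376   0.01669316]
 [-0.99875548 -0.02610486 -0.04249728]
 [ 0.0429134  -0.01559232 -0.99895712]] [-0.05472524  0.5094618   1.04407526]
scene [[-0.83533816  0.54953609  0.01484062]
 [ 0.31687422  0.50338271 -0.80386353]
 [-0.44922253 -0.66679527 -0.59462861]] [ 0.42118369 -0.09801113  1.25711991]
```

View pics/top0.png

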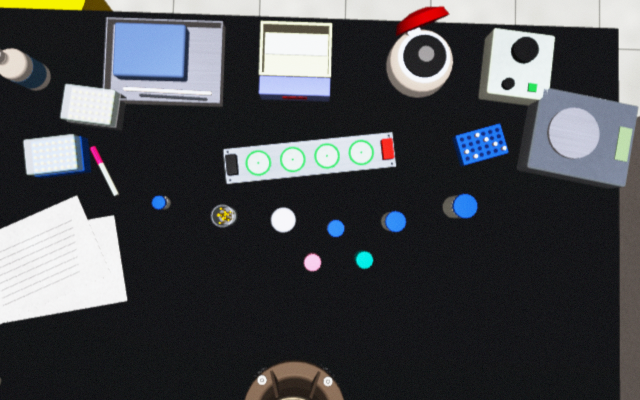

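View pics/scene0.png

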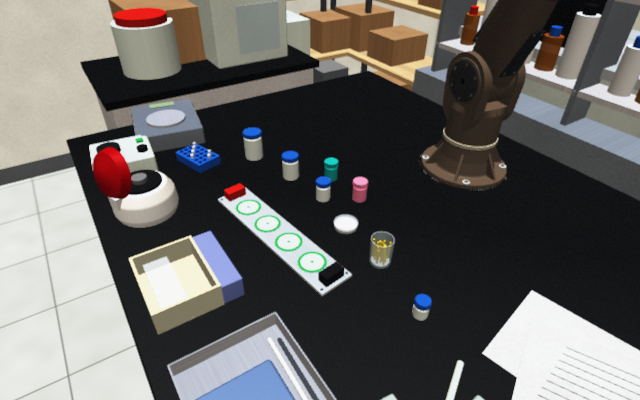

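The top view shows four blue lids: XL at (465,206), L at (396,221), M at (336,228) and S at (159,202). The look-alikes are pink at (313,262) and turquoise at (364,260), the beaker is at (223,215) and the dish at (283,220). Red block is at (388,149), black at (232,164). The four blue lids fit the description; the pink and turquoise ones don't. I'll measure them next and check an enlarged crop.

```bash
cat > h.py <<'E'
import numpy as np,cv2
def world(d):
    K,R,t,z=d["camera_matrix"],d["R"],d["t"],d["z_map"]
    v,u=np.mgrid[:z.shape[0],:z.shape[1]]
    c=np.stack([(u-K[0,2])/K[0,0]*z,(v-K[1,2])/K[1,1]*z,z],-1)
    return (c-t)@R
def proj(d,X):
    c=d["R"]@np.asarray(X)+d["t"];p=d["camera_matrix"]@c;return p[:2]/p[2]
def onplane(d,uv,z):
    r=d["R"].T@np.linalg.inv(d["camera_matrix"])@[uv[0],uv[1],1];o=-d["R"].T@d["t"]
    return o+r*(z-o[2])/r[2]
def hsv(d): return cv2.cvtColor(d["pixels"],cv2.COLOR_RGB2HSV)
E
python3 - <<'E'
import numpy as np,cv2
from h import *
d=dict(np.load("top0.npz"));W=world(d);H=hsv(d)
def blob(name,uv,lo,hi,r=22):
    m=cv2.inRange(H,lo,hi);k=np.zeros_like(m);cv2.circle(k,uv,r,255,-1);m&=k
    n,l,s,c=cv2.connectedComponentsWithStats(m);i=1+np.argmax(s[1:,4])
    P=W[l==i];z=np.median(P[:,2]);P=P[abs(P[:,2]-z)<.006]
    print(name,"uv",c[i].round(1),"n",s[i,4],"z",z.round(4),"plane",onplane(d,c[i],z)[:2].round(4),"diam_eq",(2*np.sqrt(s[i,4]/np.pi)*(1.04-z)/d["camera_matrix"][0,0]).round(4))
B=((100,100,60),(125,255,255))
for n,uv in dict(xl=(465,206),l=(396,221),m=(336,228),s=(159,202)).items(): blob(n,uv,*B)
blob("pink",(313,262),(140,30,60),(179,255,255));blob("turq",(364,260),(80,80,60),(98,255,255))
blob("beaker",(223,215),(15,80,60),(35,255,255));blob("dish",(283,220),(0,0,120),(179,60,255))
blob("red",(388,149),(0,150,80),(10,255,255),15)
for uv in((258,163),(292,160),(327,156),(361,153)): blob("mark",uv,(45,100,60),(85,255,255))
cv2.imwrite("pics/crop0.png",cv2.resize(d["pixels"][120:290,130:500,::-1],None,fx=2.1,fy=2.1,interpolation=cv2.INTER_CUBIC))
E
```

```text
xl uv [464.8 205.6] n 524 z 0.0863 plane [ 0.5056 -0.3802] diam_eq 0.0572
l uv [395.3 221.2] n 383 z 0.0721 plane [ 0.4659 -0.2243] diam_eq 0.0496
m uv [335.4 228. ] n 276 z 0.058 plane [ 0.4466 -0.0871] diam_eq 0.0427
s uv [158.2 202. ] n 182 z 0.0438 plane [0.497  0.3319] diam_eq 0.0352
pink uv [312. 262.] n 284 z 0.0582 plane [ 0.3664 -0.0344] diam_eq 0.0433
turq uv [363.7 259.4] n 277 z 0.0585 plane [ 0.3753 -0.1547] diam_eq 0.0428
beaker uv [223.4 215.6] n 132 z 0.0422 plane [0.469  0.1779] diam_eq 0.03
dish uv [282.9 219.5] n 500 z 0.0147 plane [0.4633 0.0388] diam_eq 0.06
red uv [387.2 148.4] n 221 z 0.0334 plane [ 0.6413 -0.2093] diam_eq 0.0392
mark uv [258.1 162.6] n 139 z 0.0095 plane [0.6013 0.1039] diam_eq 0.0318
mark uv [292.2 159.1] n 132 z 0.0094 plane [0.6123 0.0205] diam_eq 0.031
mark uv [326.8 155.7] n 132 z 0.0094 plane [ 0.6231 -0.0644] diam_eq 0.031
mark uv [361.  152.2] n 138 z 0.0094 plane [ 0.6342 -0.1488] diam_eq 0.0317
```

View pics/crop0.png

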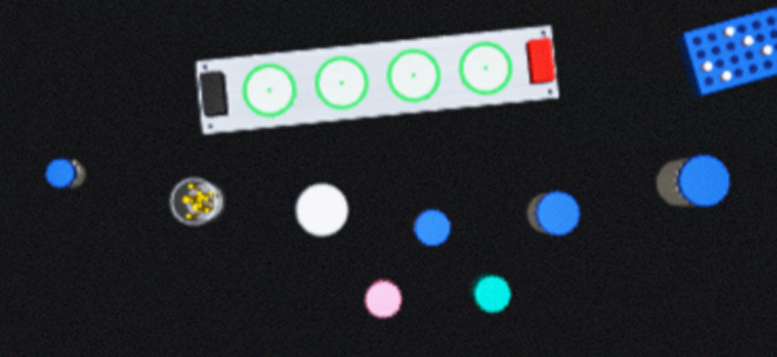

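The crop confirms it: the lids are plain blue, and the sizes match XL, L, M and S. The red end is at y≈-0.21, so the targets are XL (0.634,-0.149), L (0.623,-0.064), M (0.612,0.020) and S (0.601,0.104). I'll grip across the rail (jaw yaw 7.4°), starting with jar S.

>>> jog_arm --commands "-1 0.114 -0.091 0 0 0 -0.019; -1 0.114 -0.091 0 0 0 -0.019; -1 0.114 -0.091 0 0 0 -0.019; -1 0.114 -0.091 0 0 0 -0.019; -1 0.114 -0.091 0 0 0 -0.019" --force 15

```text
clock: 0.6
position: [0.3272, 0.4675, 0.1882]
ee_rot: [2.941, 1.104, -0.001]
force: [-0.3, 0.9, -0.7]
width: 1.0
```

>>> jog_arm --commands "-1 0.113 -0.09 0 0 0 -0.0188; -1 0.113 -0.09 0 0 0 -0.0188; -1 0.113 -0.09 0 0 0 -0.0188; -1 0.113 -0.09 0 0 0 -0.0188; -1 0.113 -0.09 0 0 0 -0.0188"

```text
clock: 1.1
position: [0.4966, 0.3326, 0.1883]
ee_rot: [3.135, 0.201, -0.0]
force: [0.8, 0.5, -0.1]
width: 0.998
```

```bash
cat > w.py <<'E'
import sys
from cell import status, viewer
from h import *
name=sys.argv[1]
s=status.observe();print(s["position"].round(4),s["ee_rot"].round(3))
d=viewer.get_image("wrist");cv2.imwrite(f"pics/{name}.png",d["pixels"][:,:,::-1]);np.savez(name+".npz",**d)
W=world(d);m=cv2.inRange(hsv(d),(100,100,60),(125,255,255))
n,l,st,c=cv2.connectedComponentsWithStats(m)
for i in range(1,n):
    if st[i,4]>300:
        P=W[(l==i)];P=P[P[:,2]>0.02]
        if len(P)<100: continue
        z=np.percentile(P[:,2],90);P=P[abs(P[:,2]-z)<.004];(x,y),r=cv2.minEnclosingCircle(P[:,:2].astype(np.float32))
        print("blue",c[i].round(),st[i,4],"z",z.round(3),"ctr",round(x,4),round(y,4),"mid",(P.min(0)/2+P.max(0)/2)[:2].round(4),"r",round(r,4))
E
python3 w.py w_s
```

```text
[0.4966 0.3326 0.1883] [ 3.135  0.201 -0.   ]
blue [448.  15.] 1125 z 0.035 ctr 0.6071 0.527 mid [0.6071 0.5219] r 0.0426
blue [587. 176.] 3566 z 0.045 ctr 0.7978 0.3723 mid [0.7962 0.3723] r 0.081
blue [323. 184.] 672 z 0.045 ctr 0.4949 0.3332 mid [0.4953 0.3332] r 0.0165
```

>>> jog_arm --commands "-1 -0.005 0.002 -0.12 0 0 -0.0008; -1 0 0 -0.12 0 0 0; -1 0 0 -0.12 0 0 0; -1 0 0 -0.12 0 0 0; -1 0 0 -0.12 0 0 0"

```text
clock: 1.65
position: [0.4936, 0.3346, 0.0068]
ee_rot: [3.135, 0.201, -0.001]
force: [-0.0, 0.0, -0.2]
width: 1.0
```

>>> jog_arm --commands "1 0 0 0 0 0 0; 1 0 0 0 0 0 0; 1 0 0 0 0 0 0; 1 0 0 0 0 0 0; 1 0 0 0 0 0 0"

```text
clock: 2.15
position: [0.4949, 0.3352, 0.0099]
ee_rot: [-3.134, -0.2, -0.003]
force: [0.2, 0.1, 0.3]
width: 0.611
```

>>> jog_arm --commands "1 0 0 0 0 0 0; 1 0 0 0 0 0 0; 1 0 0 0 0 0 0; 1 0 0 0 0 0 0; 1 0 0 0 0 0 0"

```text
clock: 2.65
position: [0.4941, 0.3345, 0.0084]
ee_rot: [3.135, 0.2, -0.0]
force: [1.2, 0.0, 0.6]
width: 0.181
```

>>> jog_arm --commands "1 0 0 0.08 0 0 0; 1 0 0 0.08 0 0 0; 1 0 0 0.08 0 0 0; 1 0 0 0.08 0 0 0; 1 0 0 0.08 0 0 0"

```text
clock: 3.15
position: [0.494, 0.3344, 0.1294]
ee_rot: [3.135, 0.2, -0.0]
force: [0.1, -0.4, 0.4]
width: 0.002
```

The jaws closed fully, so the grasp missed. I'll look before doing anything else.

```bash
python3 w.py w_s2; python3 - <<'E'
from cell import viewer
from h import *
d=viewer.get_image("scene");a=cv2.resize(d["pixels"][200:370,330:600,::-1],None,fx=2,fy=2)
w=cv2.imread("pics/w_s2.png");w0=cv2.imread("pics/w_s.png")
a=cv2.resize(a,(400,252));b=cv2.resize(w,(400,250));c=cv2.resize(w0,(400,250))
cv2.imwrite("pics/miss.png",np.vstack([np.hstack([c,b]),np.hstack([a,np.zeros_like(a)])]))
E
```

```text
[0.494  0.3344 0.1294] [ 3.135  0.2   -0.   ]
blue [625. 212.] 2375 z 0.044 ctr 0.7951 0.3381 mid [0.7956 0.3381] r 0.0243
blue [326. 199.] 949 z 0.045 ctr 0.4955 0.3333 mid [0.4955 0.3335] r 0.0165
```

View pics/miss.png

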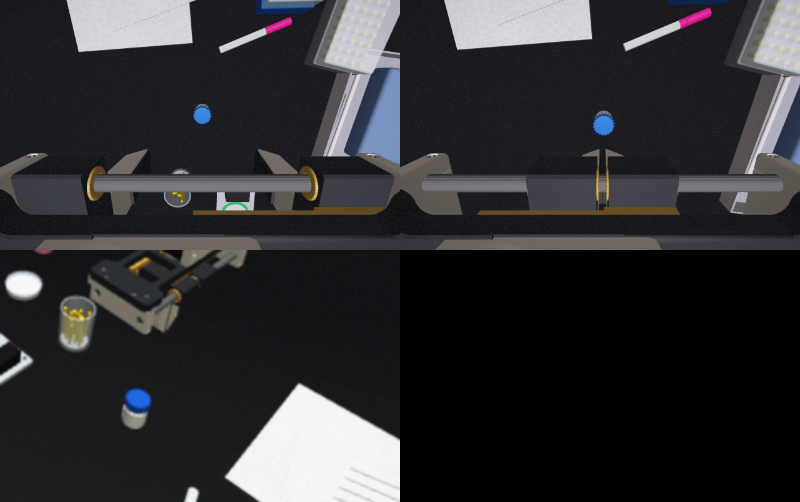

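```bash
python3 - <<'E'
from cell import viewer,status
from h import *
s=status.observe();p=s["position"];print("pos",p.round(4))
w=dict(np.load("w_s2.npz"));print("TCP in wrist px",proj(w,p).round(1),"cam centre",(-w["R"].T@w["t"]).round(4))
W=world(w)
for uv in((322,240),(322,255),(322,270),(322,290)): print("wrist finger",uv,W[uv[1],uv[0]].round(4),w["z_map"][uv[1],uv[0]])
for n in("scene","top"):
    d=viewer.get_image(n);print(n,"TCP px",proj(d,p).round(1));W=world(d)
    m=(W[...,2]>.09)&(W[...,2]<.2)&(abs(W[...,0]-.5)<.15)&(abs(W[...,1]-.3)<.2)&(d["z_map"]>0)
    P=W[m]; lo=P[P[:,2]<np.percentile(P[:,2],5)] if len(P) else P
    print(n,len(P), "lowest pts mean",lo.mean(0).round(4) if len(lo) else None, P.min(0).round(3),P.max(0).round(3))
    if n=="scene":
        u,v=proj(d,p).astype(int);a=d["pixels"].copy();cv2.circle(a,(u,v),3,(0,255,0),1)
        cv2.imwrite("pics/sc2.png",cv2.resize(a[150:370,280:600,::-1],None,fx=2.4,fy=2.4))
E
```

```text
pos [0.496  0.3356 0.1316]
TCP in wrist px [327.5 231.8] cam centre [0.4841 0.4096 0.326 ]
wrist finger (322, 240) [0.4991 0.2753 0.0008] 0.35002425
wrist finger (322, 255) [0.4916 0.3438 0.1857] 0.1531751
wrist finger (322, 270) [0.4917 0.3436 0.2008] 0.13872012
wrist finger (322, 290) [0.4894 0.3637 0.2503] 0.08561023
scene TCP px [433.  267.8]
scene 152 lowest pts mean [0.4948 0.3441 0.172 ] [0.479 0.338 0.169] [0.515 0.348 0.2  ]
top TCP px [142.2 200.8]
top 12 lowest pts mean [0.5027 0.3245 0.1675] [0.492 0.322 0.168] [0.506 0.325 0.197]
```

View pics/sc2.png

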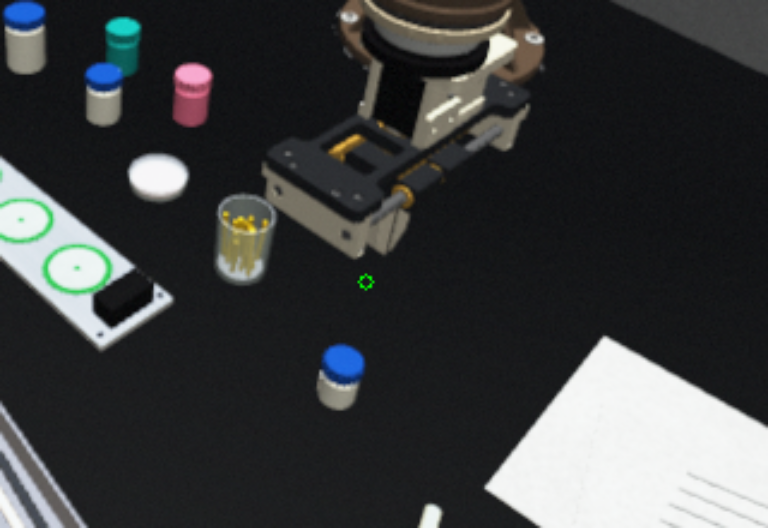

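The jar is untouched. Depth puts the lowest fingertip points at z≈0.168 while the reported TCP is at z≈0.130, so the real tips are about 38 mm above the reported TCP. The jaws therefore closed just over the 44 mm jar. I'll open, go down again and check the tip height by depth.

>>> jog_arm --commands "-1 0 0 0 0 0 0; -1 0 0 0 0 0 0; -1 0 0 0 0 0 0; -1 0 0 0 0 0 0; -1 0 0 0 0 0 0"

```text
clock: 3.85
position: [0.4941, 0.3345, 0.1282]
ee_rot: [3.135, 0.2, -0.0]
force: [-0.4, 0.3, -0.9]
width: 0.387
```

>>> jog_arm --commands "-1 0 0 0 0 0 0; -1 0 0 0 0 0 0; -1 0 0 0 0 0 0; -1 0 0 0 0 0 0; -1 0 0 0 0 0 0"

```text
clock: 4.35
position: [0.4942, 0.3346, 0.1285]
ee_rot: [-3.135, -0.2, -0.0]
force: [0.1, -0.3, -1.0]
width: 0.827
```

>>> jog_arm --commands "-1 0 -0.003 -0.08 0 0 0; -1 0 0 -0.08 0 0 0; -1 0 0 -0.08 0 0 0; -1 0 0 -0.08 0 0 0; -1 0 0 -0.08 0 0 0"

```text
clock: 4.85
position: [0.4942, 0.3338, 0.0076]
ee_rot: [-3.135, -0.2, -0.0]
force: [-0.0, 0.5, -0.2]
width: 1.002
```

```bash
python3 - <<'E'
from cell import viewer,status
from h import *
p=np.mean([status.observe()["position"] for _ in range(5)],0);print("pos",p.round(4))
for n in("scene","top"):
    d=viewer.get_image(n);W=world(d)
    m=(W[...,2]>.01)&(W[...,2]<.16)&(abs(W[...,0]-.5)<.12)&(abs(W[...,1]-.33)<.08)&(d["z_map"]>0)
    m&=hsv(d)[...,2]>0
    P=W[m]
    for sgn in(-1,1):
        Q=P[(sgn*(P[:,0]-p[0])>.035)]
        if len(Q):print(n,sgn,len(Q),"zmin",np.sort(Q[:,2])[:6].round(3),Q.min(0).round(3),Q.max(0).round(3))
    if n=="scene": cv2.imwrite("pics/sc3.png",cv2.resize(d["pixels"][190:370,300:600,::-1],None,fx=2.6,fy=2.6,interpolation=cv2.INTER_CUBIC))
E
```

```text
pos [0.4942 0.3338 0.0076]
scene -1 676 zmin [0.046 0.046 0.046 0.046 0.046 0.047] [0.398 0.314 0.046] [0.459 0.363 0.159]
scene 1 1620 zmin [0.048 0.051 0.052 0.052 0.054 0.055] [0.529 0.305 0.048] [0.595 0.382 0.157]
top -1 863 zmin [0.112 0.113 0.114 0.114 0.115 0.116] [0.398 0.283 0.112] [0.458 0.36  0.16 ]
top 1 954 zmin [0.045 0.047 0.047 0.047 0.048 0.048] [0.529 0.301 0.045] [0.591 0.379 0.155]
```

View pics/sc3.png

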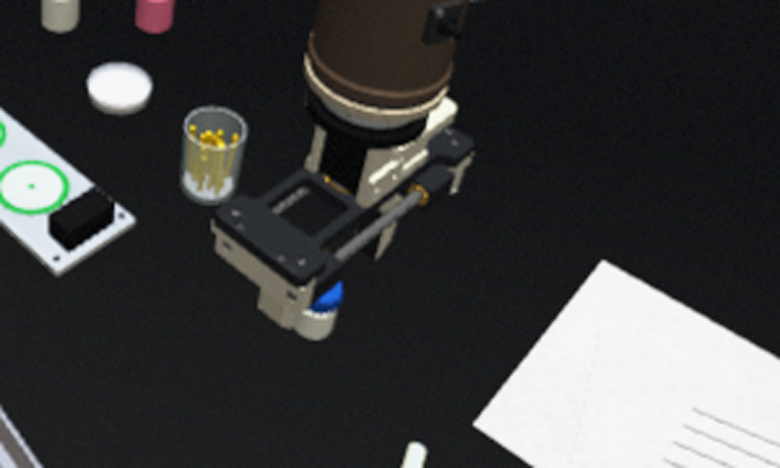

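The picture shows the tips level with the lid top, at z≈0.046 with reported z 0.0076, so the offset is 38 mm. I'll correct for it from here on (tip z = reported z + 0.038).

>>> jog_arm --commands "-1 0.004 0 -0.024 0 0 0; -1 0 0 -0.024 0 0 0; -1 0 0 -0.024 0 0 0; -1 0 0 -0.024 0 0 0; -1 0 0 -0.024 0 0 0"

```text
clock: 5.45
position: [0.4954, 0.3338, -0.0278]
ee_rot: [-3.135, -0.2, -0.001]
force: [0.0, -0.0, -0.2]
width: 0.995
```

>>> jog_arm --commands "1 0 0 0 0 0 0; 1 0 0 0 0 0 0; 1 0 0 0 0 0 0; 1 0 0 0 0 0 0; 1 0 0 0 0 0 0"

```text
clock: 5.95
position: [0.4955, 0.3337, -0.0273]
ee_rot: [-3.135, -0.2, -0.001]
force: [-1.1, -0.6, 0.6]
width: 0.614
```

>>> jog_arm --commands "1 0 0 0 0 0 0; 1 0 0 0 0 0 0; 1 0 0 0 0 0 0; 1 0 0 0 0 0 0; 1 0 0 0 0 0 0"

```text
clock: 6.45
position: [0.4954, 0.3337, -0.0275]
ee_rot: [-3.135, -0.2, -0.0]
force: [0.2, 0.6, 0.2]
width: 0.346
```

>>> jog_arm --commands "1 0 0 0.08 0 0 0; 1 0 0 0.11 0 0 0; 1 0 0 0.11 0 0 0; 1 0 0 0.10 0 0 0; 1 0.0588 -0.1276 0 0 0 0"

```text
clock: 6.95
position: [0.5126, 0.3032, 0.0962]
ee_rot: [-3.127, -0.214, -0.007]
force: [1.0, -0.2, -1.1]
width: 0.346
```

>>> jog_arm --commands "1 0.0588 -0.1276 0 0 0 0; 1 0.0588 -0.1276 0 0 0 0; 1 0.0588 -0.1276 0 0 0 0; 1 0.0588 -0.1276 0 0 0 0; 1 0.0588 -0.1276 0 0 0 0"

```text
clock: 7.45
position: [0.6015, 0.1024, 0.0924]
ee_rot: [-3.135, -0.2, 0.0]
force: [0.3, 0.1, -0.1]
width: 0.343
```

>>> jog_arm --commands "1 0 0.004 -0.1 0 0 0; 1 0 0 -0.1 0 0 0; 1 0 0 -0.09 0 0 0; 1 0 0 -0.05 0 0 0; 1 0 0 -0.024 0 0 0"

```text
clock: 7.95
position: [0.6003, 0.105, -0.0181]
ee_rot: [3.135, 0.2, -0.003]
force: [0.3, 0.9, -0.7]
width: 0.341
```

>>> jog_arm --commands "1 0 0 -0.004 0 0 0; 1 0 0 0 0 0 0; -1 0 0 0 0 0 0; -1 0 0 0 0 0 0; -1 0 0 0 0 0 0"

```text
clock: 8.45
position: [0.6017, 0.1053, -0.0172]
ee_rot: [-3.135, -0.2, -0.002]
force: [0.1, 0.5, -0.3]
width: 0.557
```

>>> jog_arm --commands "-1 0 0 0 0 0 0; -1 0 0 0 0 0 0; -1 0 0 0 0 0 0; -1 0 0 0.06 0 0 0; -1 0 0 0.1 0 0 0"

```text
clock: 8.95
position: [0.5994, 0.1048, 0.0288]
ee_rot: [3.134, 0.2, -0.006]
force: [1.3, -0.2, 0.5]
width: 0.98
```

>>> jog_arm --commands "-1 0 0 0.12 0 0 0; -1 0 0 0.12 0 0 0; -1 -0.0853 -0.1067 0 0 0 0; -1 -0.0853 -0.1067 0 0 0 0; -1 -0.0853 -0.1067 0 0 0 0"

```text
clock: 9.45
position: [0.5236, 0.0082, 0.1023]
ee_rot: [3.135, 0.201, 0.001]
force: [0.1, -1.2, 0.1]
width: 1.001
```

>>> jog_arm --commands "-1 -0.0853 -0.1067 0 0 0 0; -1 -0.0853 -0.1067 0 0 0 0; -1 -0.0853 -0.1067 0 0 0 0; -1 0 0 0 0 0 0; -1 0 0 0 0 0 0"

```text
clock: 9.95
position: [0.4475, -0.0874, 0.1023]
ee_rot: [-3.135, -0.197, -0.001]
force: [0.2, 0.6, -0.4]
width: 0.999
```

```bash
python3 w.py w_m
```

```text
[ 0.4475 -0.0874  0.1023] [-3.135e+00 -1.970e-01 -1.000e-03]
blue [322. 209.] 1919 z 0.059 ctr 0.4457 -0.0861 mid [ 0.4453 -0.086 ] r 0.0205
```

>>> jog_arm --commands "-1 -0.006 0.003 -0.09 0 0 0; -1 0 0 -0.09 0 0 0; -1 0 0 -0.09 0 0 0; -1 0 0 -0.09 0 0 0; -1 0 0 -0.047 0 0 0"

```text
clock: 10.5
position: [0.4459, -0.0845, -0.0222]
ee_rot: [-3.135, -0.204, 0.003]
force: [-0.2, -0.4, -0.2]
width: 1.003
```

>>> jog_arm --commands "1 0 0 0 0 0 0; 1 0 0 0 0 0 0; 1 0 0 0 0 0 0; 1 0 0 0 0 0 0; 1 0 0 0 0 0 0"

```text
clock: 11.0
position: [0.4465, -0.0859, -0.0194]
ee_rot: [3.135, 0.2, 0.002]
force: [0.2, 0.9, 0.4]
width: 0.614
```

>>> jog_arm --commands "1 0 0 0 0 0 0; 1 0 0 0 0 0 0; 1 0 0 0 0 0 0; 1 0 0 0 0 0 0; 1 0 0 0 0 0 0"

```text
clock: 11.5
position: [0.446, -0.086, -0.0199]
ee_rot: [-3.135, -0.2, -0.001]
force: [-1.0, 0.6, 5.9]
width: 0.431
```

>>> jog_arm --commands "1 0 0 0.06 0 0 0; 1 0 0 0.1 0 0 0; 1 0 0 0.1 0 0 0; 1 0 0 0.1 0 0 0; 1 0 0 0.05 0 0 0"

```text
clock: 12.0
position: [0.4465, -0.0862, 0.1049]
ee_rot: [3.135, 0.199, 0.004]
force: [0.2, 0.5, -1.2]
width: 0.434
```

>>> jog_arm --commands "1 0.1107 0.071 0 0 0 0; 1 0.1107 0.071 0 0 0 0; 1 0.1107 0.071 0 0 0 0; 1 0.1107 0.071 0 0 0 0; 1 0.1107 0.071 0 0 0 0"

```text
clock: 12.5
position: [0.6127, 0.0215, 0.1025]
ee_rot: [-3.135, -0.2, 0.001]
force: [0.7, -1.2, 0.2]
width: 0.431
```

>>> jog_arm --commands "1 0 -0.002 -0.1 0 0 0; 1 0 0 -0.1 0 0 0; 1 0 0 -0.1 0 0 0; 1 0 0 -0.05 0 0 0; 1 0 0 -0.028 0 0 0"

```text
clock: 13.0
position: [0.6108, 0.0198, -0.0119]
ee_rot: [3.135, 0.2, -0.004]
force: [-6.9, -0.6, 20.0]
width: 0.432
```

>>> jog_arm --commands "1 0 0 -0.004 0 0 0; 1 0 0 0 0 0 0; -1 0 0 0 0 0 0; -1 0 0 0 0 0 0; -1 0 0 0 0 0 0"

```text
clock: 13.5
position: [0.6124, 0.02, -0.011]
ee_rot: [-3.135, -0.2, -0.002]
force: [-0.1, 1.1, -0.2]
width: 0.642
```

>>> jog_arm --commands "-1 0 0 0 0 0 0; -1 0 0 0 0 0 0; -1 0 0 0 0 0 0; -1 0 0 0.06 0 0 0; -1 0 0 0.1 0 0 0"

```text
clock: 14.0
position: [0.6102, 0.0199, 0.0351]
ee_rot: [3.135, 0.2, -0.006]
force: [1.7, 0.7, 0.6]
width: 1.001
```

>>> jog_arm --commands "-1 0 0 0.12 0 0 0; -1 0 0 0.12 0 0 0; -1 -0.069 -0.1162 0 0 0 0; -1 -0.069 -0.1162 0 0 0 0; -1 -0.069 -0.1162 0 0 0 0"

```text
clock: 14.5
position: [0.5491, -0.0856, 0.1087]
ee_rot: [3.135, 0.201, 0.001]
force: [1.1, -0.6, -0.0]
width: 1.003
```

>>> jog_arm --commands "-1 -0.069 -0.1162 0 0 0 0; -1 -0.069 -0.1162 0 0 0 0; -1 -0.069 -0.1162 0 0 0 0; -1 -0.069 -0.1162 0 0 0 0; -1 0 0 0 0 0 0"

```text
clock: 15.0
position: [0.4634, -0.2298, 0.1089]
ee_rot: [3.134, 0.187, -0.001]
force: [0.9, -0.3, -0.3]
width: 1.0
```

```bash
python3 w.py w_l
```

```text
[ 0.4634 -0.2298  0.1089] [ 3.134e+00  1.870e-01 -1.000e-03]
blue [328. 205.] 2901 z 0.073 ctr 0.4652 -0.2233 mid [ 0.4652 -0.2231] r 0.0245
```

```bash
python3 -c "
from cell import status
s=status.observe();print(s['position'],s['ee_rot'],abs(s['dq']).max())"
```

```text
[ 0.46525864 -0.22690114  0.108671  ] [3.13505723e+00 1.90933344e-01 4.66270712e-05] 0.05391657386439038
```

>>> jog_arm --commands "-1 -0.002 0.003 -0.06 0 0 0; -1 0 0 -0.1 0 0 0; -1 0 0 -0.1 0 0 0; -1 0 0 -0.1 0 0 0; -1 0 0 -0.046 0 0 0"

```text
clock: 15.55
position: [0.4658, -0.2213, -0.0159]
ee_rot: [-3.133, -0.202, 0.004]
force: [-0.6, 0.8, 0.9]
width: 1.001
```

>>> jog_arm --commands "1 0 0 0 0 0 0; 1 0 0 0 0 0 0; 1 0 0 0 0 0 0; 1 0 0 0 0 0 0; 1 0 0 0 0 0 0"

```text
clock: 16.05
position: [0.467, -0.2233, -0.0127]
ee_rot: [3.135, 0.2, 0.002]
force: [-0.5, 0.2, -0.2]
width: 0.615
```

>>> jog_arm --commands "1 0 0 0 0 0 0; 1 0 0 0 0 0 0; 1 0 0 0 0 0 0; 1 0 0 0 0 0 0; 1 0 0 0 0 0 0"

```text
clock: 16.55
position: [0.4667, -0.2232, -0.013]
ee_rot: [3.135, 0.2, 0.001]
force: [-1.4, 1.3, 6.0]
width: 0.518
```

>>> jog_arm --commands "1 0 0 0.06 0 0 0; 1 0 0 0.1 0 0 0; 1 0 0 0.1 0 0 0; 1 0 0 0.1 0 0 0; 1 0 0 0.05 0 0 0"

```text
clock: 17.05
position: [0.4671, -0.2237, 0.1118]
ee_rot: [3.134, 0.199, 0.004]
force: [0.8, 1.0, -0.4]
width: 0.521
```

>>> jog_arm --commands "1 0.1043 0.106 0 0 0 0; 1 0.1043 0.106 0 0 0 0; 1 0.1043 0.106 0 0 0 0; 1 0.1043 0.106 0 0 0 0; 1 0.1043 0.106 0 0 0 0"

```text
clock: 17.55
position: [0.6237, -0.0627, 0.1094]
ee_rot: [-3.135, -0.2, 0.001]
force: [0.8, -0.9, -1.1]
width: 0.521
```

>>> jog_arm --commands "1 0 0 -0.1 0 0 0; 1 0 0 -0.1 0 0 0; 1 0 0 -0.1 0 0 0; 1 0 0 -0.05 0 0 0; 1 0 0 -0.026 0 0 0"

```text
clock: 18.05
position: [0.6218, -0.0642, -0.0047]
ee_rot: [-3.135, -0.2, 0.004]
force: [-0.2, 0.8, -1.2]
width: 0.524
```

>>> jog_arm --commands "1 0 0 -0.003 0 0 0; 1 0 0 0 0 0 0; -1 0 0 0 0 0 0; -1 0 0 0 0 0 0; -1 0 0 0 0 0 0"

```text
clock: 18.55
position: [0.6234, -0.0642, -0.0034]
ee_rot: [3.135, 0.2, 0.002]
force: [-0.4, 0.4, -0.5]
width: 0.732
```

>>> jog_arm --commands "-1 0 0 0 0 0 0; -1 0 0 0 0 0 0; -1 0 0 0 0 0 0; -1 0 0 0.06 0 0 0; -1 0 0 0.1 0 0 0"

```text
clock: 19.05
position: [0.6211, -0.064, 0.0425]
ee_rot: [-3.135, -0.2, 0.006]
force: [1.2, 0.0, -0.0]
width: 0.999
```

>>> jog_arm --commands "-1 0 0 0.12 0 0 0; -1 0 0 0.12 0 0 0; -1 -0.0488 -0.1317 0 0 0 0; -1 -0.0488 -0.1317 0 0 0 0; -1 -0.0488 -0.1317 0 0 0 0"

```text
clock: 19.55
position: [0.5786, -0.1837, 0.1163]
ee_rot: [3.135, 0.202, 0.001]
force: [0.4, -1.3, -0.3]
width: 1.0
```

>>> jog_arm --commands "-1 -0.0488 -0.1317 0 0 0 0; -1 -0.0488 -0.1317 0 0 0 0; -1 -0.0488 -0.1317 0 0 0 0; -1 -0.0488 -0.1317 0 0 0 0; -1 -0.0488 -0.1317 0 0 0 0"

```text
clock: 20.05
position: [0.5049, -0.3817, 0.1159]
ee_rot: [-3.135, -0.2, -0.0]
force: [1.1, -0.5, 0.4]
width: 1.002
```

>>> jog_arm --commands "-1 0 0 0 0 0 0; -1 0 0 0 0 0 0; -1 0 0 0 0 0 0; -1 0 0 0 0 0 0; -1 0 0 0 0 0 0"

```text
clock: 20.55
position: [0.5065, -0.3789, 0.1158]
ee_rot: [-3.134, -0.203, -0.0]
force: [-1.3, 0.4, -0.4]
width: 0.999
```

```bash
python3 w.py w_xl
```

```text
[ 0.5065 -0.3789  0.1158] [-3.134 -0.203 -0.   ]
blue [326. 204.] 412 z 0.086 ctr 0.5052 -0.3796 mid [ 0.505  -0.3794] r 0.0285
blue [460. 227.] 1262 z 0.029 ctr 0.6478 -0.4034 mid [ 0.6456 -0.4065] r 0.0409
```

>>> jog_arm --commands "-1 -0.004 -0.002 -0.06 0 0 0; -1 0 0 -0.09 0 0 0; -1 0 0 -0.1 0 0 0; -1 0 0 -0.09 0 0 0; -1 0 0 -0.046 0 0 0"

```text
clock: 21.1
position: [0.5038, -0.3794, -0.0022]
ee_rot: [-3.133, -0.201, 0.003]
force: [0.4, -0.9, 0.2]
width: 0.995
```

>>> jog_arm --commands "1 0 0 0 0 0 0; 1 0 0 0 0 0 0; 1 0 0 0 0 0 0; 1 0 0 0 0 0 0; 1 0 0 0 0 0 0" --force 20

```text
clock: 21.6
position: [0.5052, -0.3812, 0.001]
ee_rot: [3.134, 0.2, 0.002]
force: [2.6, 0.6, 0.8]
width: 0.616
```

>>> jog_arm --commands "1 0 0 0 0 0 0; 1 0 0 0 0 0 0; 1 0 0 0 0 0 0; 1 0 0 0.06 0 0 0; 1 0 0 0.08 0 0 0"

```text
clock: 22.1
position: [0.5032, -0.3799, 0.0411]
ee_rot: [-3.133, -0.2, 0.004]
force: [-0.1, -0.1, -3.0]
width: 0.609
```

>>> jog_arm --commands "1 0 0 0.1 0 0 0; 1 0 0 0.1 0 0 0; 1 0 0 0.07 0 0 0; 1 0.0614 0.11 0 0 0 0; 1 0.0614 0.11 0 0 0 0"

```text
clock: 22.6
position: [0.5411, -0.3155, 0.1239]
ee_rot: [3.135, 0.195, 0.001]
force: [1.4, 0.2, -3.1]
width: 0.607
```

>>> jog_arm --commands "1 0.0614 0.11 0 0 0 0; 1 0.0614 0.11 0 0 0 0; 1 0.0614 0.11 0 0 0 0; 1 0.0614 0.11 0 0 0 0; 1 0.0614 0.11 0 0 0 0"

```text
clock: 23.1
position: [0.6335, -0.1483, 0.1227]
ee_rot: [-3.135, -0.2, 0.001]
force: [1.1, -0.5, -3.4]
width: 0.606
```

>>> jog_arm --commands "1 0 0 0 0 0 0; 1 0 0 -0.08 0 0 0; 1 0 0 -0.1 0 0 0; 1 0 0 -0.08 0 0 0; 1 0 0 -0.04 0 0 0"

```text
clock: 23.6
position: [0.6315, -0.1495, 0.0305]
ee_rot: [-3.134, -0.2, 0.006]
force: [0.3, -0.2, -2.7]
width: 0.607
```

>>> jog_arm --commands "1 0 0 -0.04 0 0 0; 1 0 0 -0.025 0 0 0; 1 0 0 -0.01 0 0 0; 1 0 0 -0.003 0 0 0; 1 0 0 0 0 0 0"

```text
clock: 24.1
position: [0.6339, -0.15, 0.0102]
ee_rot: [3.135, 0.2, 0.002]
force: [-0.1, 0.1, -2.1]
width: 0.607
```

>>> jog_arm --commands "-1 0 0 0 0 0 0; -1 0 0 0 0 0 0; -1 0 0 0 0 0 0; -1 0 0 0 0 0 0; -1 0 0 0 0 0 0"

```text
clock: 24.6
position: [0.6336, -0.1499, 0.0098]
ee_rot: [3.135, 0.2, 0.0]
force: [0.4, -0.2, -0.5]
width: 0.979
```

>>> jog_arm --commands "-1 0 0 0.06 0 0 0; -1 0 0 0.1 0 0 0; -1 0 0 0.15 0 0 0; -1 0 0 0.15 0 0 0; -1 0 0 0 0 0 0"

```text
clock: 25.1
position: [0.6372, -0.1515, 0.1544]
ee_rot: [3.133, 0.199, 0.016]
force: [0.2, 0.1, 0.1]
width: 1.0
```

>>> jog_arm --commands "-1 -0.1 -0.06 0 0 0 0; -1 -0.13 -0.08 0 0 0 0; -1 -0.13 -0.08 0 0 0 0; -1 -0.13 -0.08 0 0 0 0; -1 -0.13 -0.08 0 0 0 0"

```text
clock: 25.6
position: [0.4457, -0.2646, 0.1474]
ee_rot: [3.135, 0.2, 0.0]
force: [0.5, 0.0, 0.1]
width: 0.999
```

```bash
cat > chk.py <<'E'
from cell import viewer
from h import *
d=viewer.get_image("top");H=hsv(d)
m=cv2.inRange(H,(100,100,60),(125,255,255));n,l,s,c=cv2.connectedComponentsWithStats(m)
T=dict(xl=(.6342,-.1488,.094),l=(.6231,-.0644,.080),m=(.6123,.0205,.066),s=(.6013,.1039,.052))
W=world(d)
for k,(x,y,z) in T.items():
    u=proj(d,(x,y,z));i=1+np.argmin(np.hypot(*(c[1:]-u).T));p=onplane(d,c[i],z)
    print(k,c[i].round(1),s[i,4],"z",np.median(W[l==i][:,2]).round(4),"err",(p[:2]-(x,y)).round(4))
m=cv2.inRange(H,(15,80,60),(35,255,255));k=np.zeros_like(m);cv2.circle(k,(223,215),22,255,-1);print("beaker",cv2.connectedComponentsWithStats(m&k)[3][1:].round(1),np.argwhere(m&k)[:,::-1].mean(0))
e=viewer.get_image("scene")
cv2.imwrite("pics/end.png",np.vstack([cv2.resize(d["pixels"][110:290,130:500,::-1],(600,292)),cv2.resize(e["pixels"][120:320,200:480,::-1],(420,300))[:, :] if 0 else cv2.copyMakeBorder(cv2.resize(e["pixels"][120:320,200:480,::-1],(420,300)),0,0,0,180,0)]))
E
python3 chk.py
```

```text
xl [365.6 146.7] 477 z 0.0945 err [-0.0007 -0.0004]
l [328.5 151.4] 328 z 0.0806 err [-0.0005 -0.0011]
m [292.3 156. ] 215 z 0.0666 err [-0.0006 -0.0025]
s [256.4 160. ] 142 z 0.0523 err [ 0.0005 -0.001 ]
beaker [[223.3 215.5]] [223.34328358 215.54477612]
```

View pics/end.png

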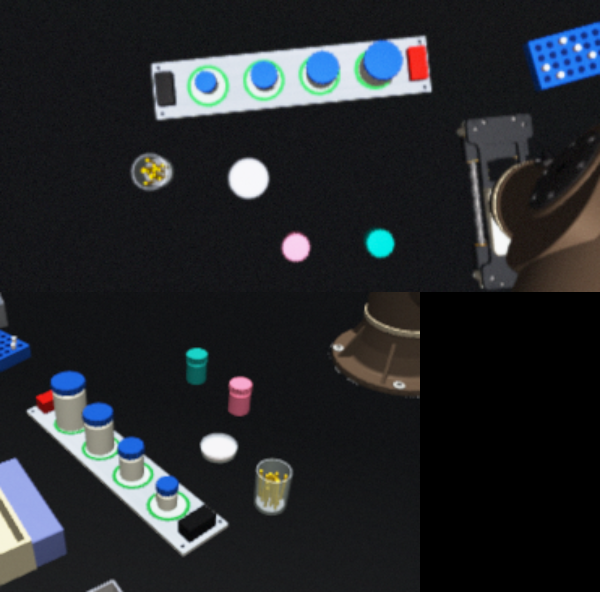

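All four jars stand on their marks, largest at the red block. The beaker hasn't moved and the gripper is clear.

```bash
python3 -c "
from cell import arm
print(arm.sign_off())"
```

```text
the job is handed in; nothing more can be done
None
```

I placed the four blue-lidded jars on the rail in size order, with XL beside the red block, then L, M and S beside the black one, and handed the job in at about 26 s on the robot clock.

- **Missed grasp:** My first grasp of jar S closed on nothing. Depth showed the real fingertips about 38 mm above the reported TCP, which disagrees with the stated tool frame. I corrected for that, and the jar was not disturbed.
- **Harder landing:** Jar M touched down with about 20 N of force on the tool. The others landed with almost none.
- **Final check from the top camera:** All lids were within about 3 mm of their mark centres and at the height expected for an upright jar on the rail. The beaker showed no measurable movement, and I never reached for the pink and turquoise look-alikes. The gripper was clear of everything.

No last check failed, and the hand-in reported no verdict.

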